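# Offer up the cast lever level over its pivot pin

## Task

Slide the cast lever out along the deck until its hub is fully clear of the low shelf, without lifting it off the deck on the way, then lift it by its balance point. Hold it level about 4 cm above the tip of the fixture's pin, the hub's bore centred over the pin and the bar lined up over the fork, so that a washer can be slipped underneath, and finish while still holding it there. The lever must not touch the shelf or the fixture, and the jar, the screwdriver, the offcut on the shelf and the washer on the fixture stay where they are.

Things in the scene. Friction and masses are not known exactly. Their poses are not given: they have to be found in the camera images.
- lever: Cast steel lever, 0.5 to 0.8 kg, lying flat on the deck. Origin: hub axis at the hub's underside; z up, x along the bar from hub to eye. Hub 48 diameter, 36 tall, 20 bore through. Bar 14 wide, 16 tall (12 to 28 above the underside), x = 24 to 178. Eye: boss 24 diameter, 30 tall, at x = 190. Balances at x = 60. At the start hub and balance point are under the low shelf, the eye end sticks out.
- lever_balance (a point): the lever's balance point (its centre of mass, to 2 mm): 60 from the hub's axis along the bar, at mid-height of the bar (20 above the lever's underside). Axes as the lever's.
- lever_eye (a point): centre of the lever's eye, 190 from the hub's axis, 20 above the underside. Axes as the lever's.
- rack: Fixed wooden cubby. Origin on the bench below the middle of the low shelf's front edge; x points out from under the shelf along the deck. Deck: top 12 above the bench, 130 wide, x = -150 to +270, flat and open in front of the shelf. Under the shelf (x = -150 to 0) two side walls, inner faces at y = -30 and +30, and a back wall, so the lever can only leave along +x.
- shelf: The low shelf board fixed over the rear of the deck: 130 wide, 160 deep, 16 thick, with a strip of wood and an offcut on it (up to 104 above the bench). Underside 66 above the bench, 18 above the hub. Origin: middle of its front edge at the underside; it reaches from there to x = -160 (x as the rack's).
- fixture: Fixed pivot fixture on a wooden board 250 x 100 x 18. Origin on the bench below the pin's axis; x points from pin to fork. A steel boss 48 diameter (top 38 above the bench) carries an upright pin, 14 diameter, tip 75 above the bench. At x = 140 an aluminium fork of two prongs 24 apart, tips 75 above the bench, meant for the lever's bar when its hub is on the pin.
- pin_top (a point): centre of the pin's tip, 75 above the bench. Axes as the fixture's.
- fork_top (a point): middle between the tips of the fork's prongs, 140 from the pin, 75 above the bench.
- offcut: loose wood offcut 70 x 35 x 22 lying on top of the low shelf; only a bystander. Origin: on its underside, middle.
- washer: brass washer, 32 outside, 5 thick, lying on the fixture's board between pin and fork; only a bystander. Origin: on its underside, middle.
- screwdriver: screwdriver lying on the bench near the robot, on its right; only a bystander. Origin: on its underside.
- jar: jar with a steel lid, 66 diameter, 85 tall, at the front left; only a bystander. Origin: on its underside, middle.
Mind the look-alikes: they are no part of the job. Several things have the shape of the lever; the one meant has the colours described above.

How it is judged:
On the way, in this order (a step that is already met when the one before it is completed fails the run):
1. the lever has been slid out along the deck, its hub fully clear of the low shelf, still lying on the deck (x of lever in the frame of rack above 0.026 m and z of lever in the frame of rack below 0.02 m), for 0.1 s.
2. the lever is gripped at its balance point and lifted at least 4 cm off the deck, level (height (world z) of lever above 0.052 m and angle between lever's own z axis and vertical below 0.12 rad and horizontal distance between the grasp point and lever_balance below 0.024 m and contact force between the fingers and lever above 2 N), for 0.2 s.
At the end, for the whole second after the job is handed in: Held at rest in the fingers within 24 mm of the balance point, nothing else carrying it; level within 5 degrees; hub underside 15 to 70 mm above the pin tip, hub axis within 12 mm of the pin axis, eye on the fork side within 25 mm of the pin-fork line (horizontal distance between lever and pin_top below 0.012 m and y of lever_eye in the frame of pin_top between -0.025 and 0.025 m and x of lever_eye in the frame of pin_top above 0.15 m and z of lever in the frame of pin_top between 0.015 and 0.07 m and angle between lever's own z axis and vertical below 0.09 rad and horizontal distance between the grasp point and lever_balance below 0.024 m and contact force between the fingers and lever above 2 N and contact force between lever and fixture below 0.2 N and contact force between lever and rack below 0.2 N and linear speed of lever below 0.02 m/s and angular speed of lever below 0.1 rad/s); the arm keeps its last pose, push and grip.
It fails at once if the lever is lifted off the deck (by more than 1 cm at hub or eye) while its hub is still under the shelf (x of lever in the frame of rack between -0.16 and 0 m and height (world z) of lever below 0.09 m and y of lever in the frame of rack between -0.06 and 0.06 m and (height (world z) of lever above 0.022 m or height (world z) of lever_eye above 0.042 m)).
It fails at once if the lever strikes the low shelf (contact force between lever and shelf above 1 N).
It fails at once if the lever strikes the fixture (contact force between lever and fixture above 1 N).
It fails at once if the jar, screwdriver, offcut or washer is moved by more than 3 cm (distance of any of offcut, washer, screwdriver, jar from where it was at the start of the episode above 0.03 m).
It also fails if it takes over 48 s, if anything falls off the work surface, if the arm or the gripper's body presses on something with over 40 N, if the wrist force passes 120 N, or if a joint passes its speed limit or range.

## Robot

A 6-joint arm with a two-finger parallel gripper is mounted at the origin on the work surface. World frame = base frame: x ahead of the robot, y to its left, z up, the work surface at z = 0. Lengths are in m, angles in rad, forces in N, time in s.
With the tool pointing down it reaches from about 0.35 to 0.875 m from the base axis. Payload 4.2 kg.
Tool frame: the origin (TCP) lies on the centre line of the jaws, within the pads' length; the fingertips stand env.tip_extent ahead of it and the grasp point (between the pads) lies 11 mm behind it (env.tip_extent is the distance from the TCP to the fingertips, in m); z points along the fingers, y is the line along which they close (so a half turn about z gives the same grasp; the last joint's range is limited). The gripper opens to 85 mm and grips with 20 to 120 N. Pads are 22 mm wide; open, the fingers measure 114 mm over their backs; the gripper's body (76 mm by 85 mm) begins 54 mm behind the grasp point. The pads swing forward as they close: fully open they stand 13 mm farther back than shut.
Start: joints at [-0.968, 0.385, 0.008, 0, -1.194, -0.259], TCP at [0.211, -0.588, 0.239] pointing down, gripper open.
Joint ranges: [-3.14, 3.14], [-1.21, 2.06], [-1.07, 1.41], [-3.16, 2.05], [-2.99, -0.16], [-3.1, 3.1]. Speed limits (rad/s): [2.79, 2.79, 3.14, 3.14, 3.14, 3.14].

## Interface

Orientations are given as a rotation vector (axis times angle).
In Python, from rig import env, vision, workorder gives the robot as it stands.
- The arm moves only by the shell command python3 -m inch 'ROWS' [OPENING] [FORCE]. ROWS is JSON, a list of rows, each a list of 6 numbers: the shift along the world's x, y, z in cm, then the turn, a rotation vector about the world's x, y, z in degrees. A call has 1 to 8 rows; each row shifts and turns the commanded pose from where the row before left it; what a row does not reach is not made up. A row lasts 1/10 s, in which the tool goes at most 50 mm and 8.59 degrees, less where a joint would pass 70% of its speed; a pose out of reach is approached as far as the arm can. A call with a gripper value outside its range is refused whole. OPENING is the finger opening in cm, from 0 to 8.54, set as the call begins (- or left out, the last holds). The fingers move at their own pace and stop on an object; FORCE is the grip in N (left out, the last holds). Time passes only in rows, so rows that do not move let the fingers close. It gives the time, the measured TCP pose, the force, the opening and the grip force at its end, in the units of the state.
- env.state(): the state, without advancing time (a new reading comes with each control period).
- vision.camera(name): name is "scene" or "top" or "wrist"; returns (picture, depth): 480x640x3 uint8, red, green, blue; 480x640 float32, m along the optical axis (not along the pixel's ray), 0 where there is no reading.
- vision.calibration(name): a dict with "vertical_fov" (degrees; the focal length in pixels is half the picture's height over the tangent of half this angle, whatever the lens; pixels are square), "cx", "cy" (the principal point, pixels), "T" (4x4, takes a point from camera to world coordinates). Camera axes: x right, y down, z forward; pixel columns grow to the right and rows downward; lengths in m; the calibration is good to about 2 mm. A picture is of the moment at which its call begins: read the wrist's pose just before it. calibration takes no time and is no camera call; for the wrist camera it gives the pose at the moment of the call.
- workorder.sign_off(): hands the job in; it is judged then, once.
The state is a dict: "t": time; "joints": joint angles; "joint_velocities": joint speeds; "joint_efforts": joint torques, N m; "position": TCP position; "ee_rot": TCP orientation; "ft_force": force on the tool from outside, world axes, zero at the start; "torque": the same for the moment, N m; "gripper_width": opening from 0.0 (shut) to 1.0 (fully open); "finger_force": force on a finger pad.
Only numpy, scipy, OpenCV 4.12 (cv2) and the standard library are available. Lean on these libraries where they do the work, as an engineer would, in place of code of your own. Each camera call takes 0.05 s, during which the arm holds its last target. There are 200 camera calls.

## Working session

There is one attempt and no reset: what is moved stays moved. The work goes in short steps, Python scripts to look and compute and a shell command to move; the robot and the scene stay as the last step left them, time stands still between calls to the robot, and variables do not carry over. Pictures are saved under pics/ and viewed, at most 10 in all, crops included, and the job is handed in when it is done.

```bash
ls; mkdir -p pics; python3 - <<'E'
from rig import env, vision
import cv2, numpy as np
print(env.tip_extent, env.state())
for n in ("scene","top"):
    im,d=vision.camera(n); c=vision.calibration(n)
    cv2.imwrite(f"pics/{n}0.png",im[...,::-1]); np.savez(f"{n}0.npz",im=im,d=d,**c)
    print(n,c)
E
```

```text
pics
0.008 {'t': 0.0, 'joints': array([-9.68390755e-01,  3.85541674e-01,  6.61797725e-03, -5.25815380e-04,
       -1.19399054e+00, -2.58600056e-01]), 'joint_velocities': array([-0.00052613,  0.00066892, -0.00294123,  0.00056666,  0.00099351,
        0.00113478]), 'joint_efforts': array([ 5.26047425e-04, -3.92287660e+01,  1.88409108e+01,  4.18636233e+00,
       -4.60029056e-03, -2.75207334e-06]), 'position': array([ 0.21050148, -0.58787654,  0.2382235 ]), 'ee_rot': array([ 0.53701686, -3.09490604, -0.00334316]), 'ft_force': array([ 0.22589763,  0.88167721, -0.39320989]), 'torque': array([ 0.01578041, -0.03812123, -0.00627944]), 'finger_force': 0.0, 'gripper_width': 1.0032506420951741}
scene {'vertical_fov': 55.922069436562616, 'cx': 325.05339634463206, 'cy': 240.5358054827726, 'T': array([[ 0.5037895 ,  0.50858014, -0.69824235,  1.14161896],
       [ 0.86377027, -0.30580701,  0.40047846, -0.34347536],
       [-0.00985201, -0.80487782, -0.59335877,  0.66883257],
       [ 0.        ,  0.        ,  0.        ,  1.        ]])}
top {'vertical_fov': 54.273594014417476, 'cx': 316.8312700011072, 'cy': 237.7741094205621, 'T': array([[ 0.01781044, -0.98304965,  0.18247241,  0.25558817],
       [-0.99958054, -0.01333831,  0.02570661,  0.03028083],
       [-0.022837  , -0.18285372, -0.98287486,  1.12280691],
       [ 0.        ,  0.        ,  0.        ,  1.        ]])}
```

View pics/top0.png

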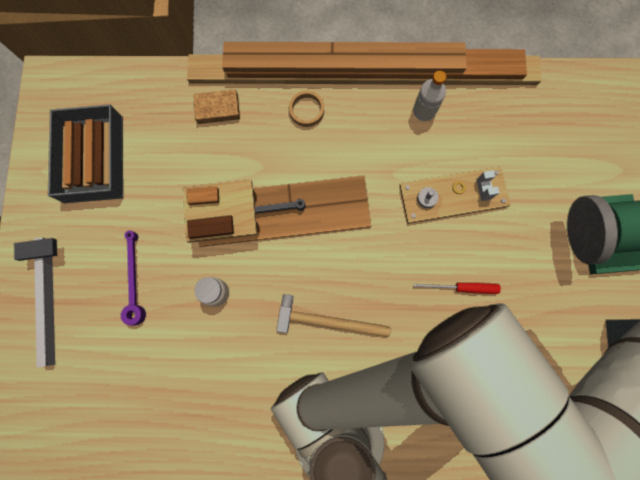

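View pics/scene0.png

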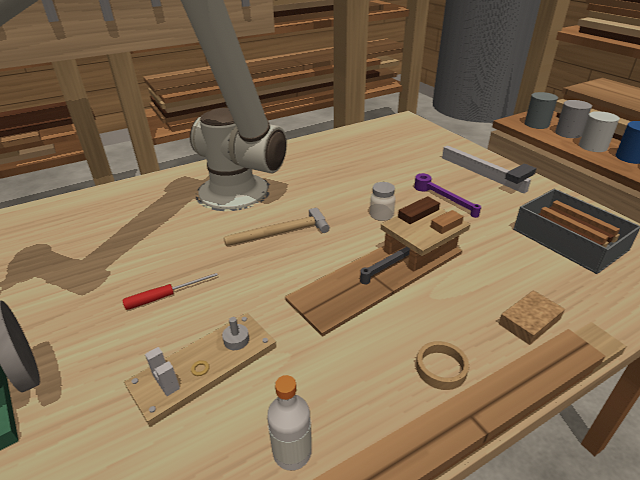

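Top view: the grey lever's eye is at about (300,205), its bar runs left under the shelf (front edge near col 255), and the fixture's pin is at (428,195) with the fork at (488,185). The scene view agrees: lever eye at (365,276), pin at (234,328), fork at (160,370). The purple and grey T-shapes are look-alikes.

```bash
cat > h.py <<'E'
import numpy as np, cv2
def load(f):
    return dict(np.load(f))
def ray(c,uv):
    f=240/np.tan(np.radians(float(c['vertical_fov']))/2); T=c['T']
    uv=np.atleast_2d(np.asarray(uv,float))
    d=np.c_[(uv[:,0]-c['cx'])/f,(uv[:,1]-c['cy'])/f,np.ones(len(uv))]
    return T[:3,3],d@T[:3,:3].T
def plane(c,uv,z):
    o,d=ray(c,uv); return o+d*((z-o[2])/d[:,2])[:,None]
def cloud(c,d):
    v,u=np.mgrid[0:480,0:640]; o,r=ray(c,np.c_[u.ravel(),v.ravel()])
    P=(o+r*d.ravel()[:,None]).reshape(480,640,3); P[d<=0]=np.nan; return P
def box(m,x0,x1,y0,y1):
    k=np.zeros_like(m); k[y0:y1,x0:x1]=m[y0:y1,x0:x1]; return k
E
python3 - <<'E'
from h import *
t=load('top0.npz'); P=cloud(t,t['d']); im=t['im']; hsv=cv2.cvtColor(im,cv2.COLOR_RGB2HSV)
def rep(n,m,z=None):
    ys,xs=np.nonzero(m); 
    if not len(xs): print(n,'none');return
    r=cv2.minAreaRect(np.c_[xs,ys].astype(np.float32)); b=cv2.boxPoints(r)
    print(n,len(xs),'uv',xs.mean().round(1),ys.mean().round(1),'depth-mean',np.nanmean(P[m],0).round(4),'zmax',np.nanmax(P[m][:,2]).round(4))
    if z is not None: print('  corners@z\n',plane(t,b,z).round(4)[:,:2].tolist(), 'mean',plane(t,[[xs.mean(),ys.mean()]],z).round(4))
S,V=hsv[...,1],hsv[...,2]
print('bench z', np.nanmedian(P[110:150,140:180,2]), 'deck z',np.nanmedian(P[220:228,280:340,2]),'shelf top',np.nanmedian(P[203:212,235:250,2]))
lev=box((S<70)&(V<110),250,312,190,222)
rep('lever',lev,.040)
# eye boss
rep('eye', lev&box(lev,294,312,190,222),.047)
print(np.array2string(P[200:212,292:310,2].round(3),max_line_width=200))
g=box((S<60),400,510,165,220)
z=P[...,2]
rep('pin z>.06',g&(z>.06)&box(g,400,460,165,220),.075)
rep('boss .03-.045',g&(z>.03)&(z<.046)&box(g,400,460,165,220),.038)
rep('fork z>.06',g&(z>.06)&box(g,465,510,165,220),.075)
yb=(z>.008)&(z<.03); rep('board',box(yb,395,515,160,225),.018)
dk=(z>.006)&(z<.03); rep('deck',box(dk,258,380,165,250),.012)
rep('shelf',box(z>.06,180,265,165,250),.082)
from scipy import ndimage
cv2.imwrite('pics/crop1.png',cv2.resize(im[150:270,160:520][...,::-1],None,fx=2.2,fy=2.2,interpolation=cv2.INTER_CUBIC))
E
```

```text
bench z 0.0020430318496790223 deck z 0.013826466413189742 shelf top 0.08359472634211673
lever 342 uv 281.4 206.3 depth-mean [0.5318 0.1446 0.0404] zmax 0.0485
  corners@z
 [[0.5414, 0.2097], [0.5515, 0.0916], [0.5263, 0.0893], [0.5163, 0.2069]] mean [[0.532  0.1446 0.04  ]]
eye 97 uv 299.3 204.1 depth-mean [0.5374 0.1019 0.0411] zmax 0.0485
  corners@z
 [[0.5483, 0.1144], [0.5486, 0.0906], [0.5241, 0.09], [0.5239, 0.1137]] mean [[0.5358 0.1015 0.047 ]]
[[0.016 0.014 0.015 0.016 0.045 0.047 0.045 0.044 0.043 0.044 0.044 0.043 0.016 0.012 0.011 0.014 0.019 0.01 ]
 [0.011 0.043 0.037 0.047 0.045 0.042 0.044 0.044 0.041 0.045 0.04  0.045 0.015 0.011 0.012 0.015 0.012 0.011]
 [0.041 0.038 0.042 0.044 0.045 0.042 0.045 0.047 0.043 0.047 0.043 0.044 0.044 0.012 0.012 0.016 0.016 0.018]
 [0.043 0.039 0.038 0.041 0.043 0.047 0.044 0.043 0.046 0.043 0.045 0.045 0.039 0.012 0.016 0.012 0.013 0.015]
 [0.038 0.041 0.044 0.045 0.043 0.046 0.044 0.041 0.044 0.045 0.049 0.045 0.043 0.016 0.014 0.013 0.012 0.011]
 [0.042 0.04  0.038 0.037 0.047 0.044 0.044 0.042 0.044 0.04  0.042 0.042 0.037 0.013 0.
[... 1165 characters left out ...]
04
  corners@z
 [[0.6099, -0.3186], [0.6178, -0.3476], [0.5591, -0.3586], [0.5514, -0.3298]] mean [[ 0.5844 -0.3391  0.075 ]]
board 3493 uv 452.3 195.2 depth-mean [ 0.5698 -0.2672  0.0195] zmax 0.0299
  corners@z
 [[0.5024, -0.1326], [0.6482, -0.1374], [0.6452, -0.4098], [0.5004, -0.3988]] mean [[ 0.5701 -0.2676  0.018 ]]
deck 5504 uv 314.5 207.1 depth-mean [0.5379 0.0663 0.0135] zmax 0.0296
  corners@z
 [[0.6443, 0.2093], [0.6473, -0.0915], [0.4365, -0.0901], [0.4324, 0.2006]] mean [[0.5381 0.0664 0.012 ]]
shelf 3940 uv 219.0 210.5 depth-mean [0.5078 0.2812 0.0905] zmax 0.1119
  corners@z
 [[0.5652, 0.3785], [0.5872, 0.2118], [0.4557, 0.1913], [0.4342, 0.3543]] mean [[0.5096 0.2835 0.082 ]]
```

View pics/crop1.png

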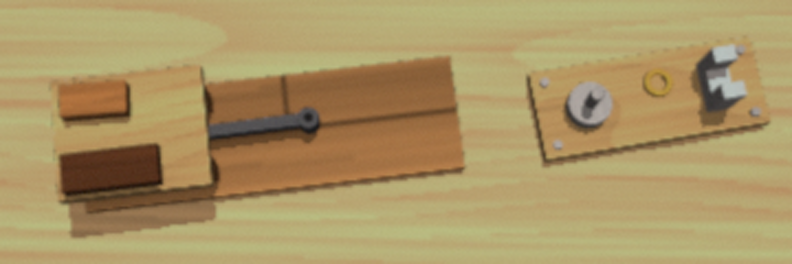

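The crop confirms these features. The depth-derived sizes check out: pin–fork distance 139 mm, deck z 13, eye top about 44–47. Next I'll fit the axes.

```bash
python3 - <<'E'
from h import *
t=load('top0.npz'); P=cloud(t,t['d']); im=t['im']; hsv=cv2.cvtColor(im,cv2.COLOR_RGB2HSV)
S,V=hsv[...,1],hsv[...,2]; z=P[...,2]
lev=box((S<70)&(V<110)&(z>.034),256,312,190,222)
Q=P[lev]; bar=Q[(Q[:,1]>.118)&(Q[:,1]<.20)]
vx,vy,x0,y0=cv2.fitLine(bar[:,:2].astype(np.float32),cv2.DIST_L2,0,.01,.01).ravel()
if vy>0: vx,vy=-vx,-vy
print('bar dir',np.degrees(np.arctan2(vy,vx)),'pt',x0,y0,'y range',Q[:,1].min(),Q[:,1].max())
e=Q[Q[:,1]<.114]; (c,r)=cv2.minEnclosingCircle(e[:,:2].astype(np.float32)); print('eye circle',c,r)
edge=plane(t,[[252.3,180],[256.8,235]],.082)[:,:2]; print('shelf front',edge, np.linalg.norm(edge[0]-edge[1]), edge.mean(0))
end=plane(t,[[160+449/2.2,150+57/2.2],[160+463/2.2,150+168/2.2]],.012)[:,:2]; print('deck end',end,np.linalg.norm(end[0]-end[1]),end.mean(0))
ax=end.mean(0)-edge.mean(0); print('rack len',np.linalg.norm(ax),'ang',np.degrees(np.arctan2(ax[1],ax[0])))
ax/=np.linalg.norm(ax)
u=np.array([vx,vy]); hub=np.array(c)-.19*u; print('hub',hub,'in rack',(hub-edge.mean(0))@ax,(hub-edge.mean(0))@[-ax[1],ax[0]])
E
```

```text
bar dir -81.513245 pt 0.5305204 0.15855922 y range 0.09054134785647411 0.20571910200602117
eye circle (0.5390976667404175, 0.10262973606586456) 0.012621351517736912
shelf front [[0.58322439 0.20981366]
 [0.45337216 0.19395455]] 0.1308170971280016 [0.51829827 0.2018841 ]
deck end [[ 0.61869888 -0.05457672]
 [ 0.49163126 -0.0698542 ]] 0.12798274576608515 [ 0.55516507 -0.06221546]
rack len 0.26666034890154205 ang -82.05318819071415
hub [0.51105732 0.29054923] in rack -0.08881475288227447 0.0050868746667562595
```

```bash
python3 -m inch '[[2,4.5,0,0,0,4.7],[2,4.5,0,0,0,4.7],[2,4.5,0,0,0,4.7],[2,4.5,0,0,0,4.7],[2,4.5,0,0,0,4.7],[2,4.5,0,0,0,4.7],[2,4.5,0,0,0,4.7],[2,4.5,0,0,0,4.7]]' 8.5 40
```

```text
t: 0.9
position: [0.3708, -0.2265, 0.2392]
ee_rot: [-1.511, 2.755, 0.0]
ft_force: [1.6, 0.1, 0.4]
gripper_width: 0.993
finger_force: 0.0
```

```bash
python3 -m inch '[[2.1,4.4,0,0,0,5.1],[2.1,4.4,0,0,0,5.1],[2.1,4.4,0,0,0,5.1],[2,4.4,0,0,0,5.1],[2,4.4,-1,0,0,5.1],[2,4.4,-2,0,0,5.1],[2,4.4,-2,0,0,5.1],[2,4.4,-2,0,0,5.1]]'; python3 -m inch '[[0,0,-2,0,0,0],[0,0,0,0,0,0],[0,0,0,0,0,0]]'; python3 - <<'E'
from rig import env, vision
from h import *
from scipy.spatial.transform import Rotation as R
s=env.state(); print(s['position'],R.from_rotvec(s['ee_rot']).as_matrix().round(3))
c=vision.calibration('wrist'); im,d=vision.camera('wrist')
np.savez('w1.npz',im=im,d=d,**c); cv2.imwrite('pics/w1.png',im[...,::-1])
E
```

```text
t: 1.7
position: [0.5312, 0.1197, 0.171]
ee_rot: [2.377, -2.054, -0.0]
ft_force: [0.4, -0.5, -0.1]
gripper_width: 0.995
finger_force: 0.0
t: 2.0
position: [0.5307, 0.1173, 0.1518]
ee_rot: [2.371, -2.058, -0.0]
ft_force: [0.3, -0.2, 0.3]
gripper_width: 0.996
finger_force: 0.0
[0.53067704 0.11734851 0.15178205] [[ 0.141 -0.99  -0.001]
 [-0.99  -0.141 -0.001]
 [ 0.001  0.001 -1.   ]]
```

View pics/w1.png

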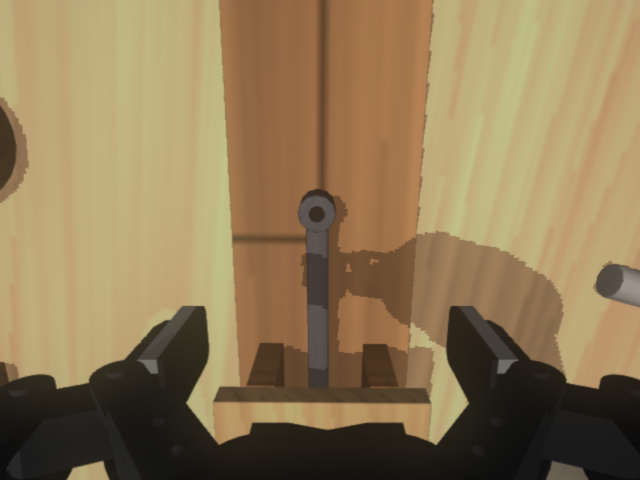

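The wrist view shows the eye at (317,213), its bar running down to the shelf at (318,385), and the fingers straddling it.

```bash
python3 - <<'E'
from h import *
w=load('w1.npz'); hsv=cv2.cvtColor(w['im'],cv2.COLOR_RGB2HSV)
m=box((hsv[...,1]<90)&(hsv[...,2]<140),295,332,245,370)
rows=[(np.nonzero(m[v])[0].mean(),v) for v in range(245,370) if m[v].sum()>5]
B=plane(w,rows,.040)[:,:2]; vx,vy,x0,y0=cv2.fitLine(B.astype(np.float32),cv2.DIST_HUBER,0,.01,.01).ravel()
if vy>0: vx,vy=-vx,-vy
print('bar',np.degrees(np.arctan2(vy,vx)),x0,y0,'width',np.mean([m[v].sum() for _,v in rows]))
print('eye',plane(w,[[317,213]],.047), 'x on bar at y=.127', x0+(.127-y0)*vx/vy)
print('shelf edge',plane(w,[[214,389],[430,389]],.082))
E
```

```text
bar -81.944046 0.5300733 0.15826571 width 20.312
eye [[0.53843565 0.09720229 0.047     ]] x on bar at y=.127 0.5344985
shelf edge [[0.58373241 0.20160174 0.082     ]
 [0.45955753 0.18396967 0.082     ]]
```

```bash
python3 -m inch '[[0.4,0.8,-4,0,0,0],[0,0,-4,0,0,0],[0,0,-3,0,0,0],[0,0,-1,0,0,0],[0,0,0,0,0,0],[0,0,0,0,0,0]]'
```

```text
t: 2.65
position: [0.5365, 0.126, 0.0339]
ee_rot: [-2.37, 2.057, -0.003]
ft_force: [-0.0, 0.3, 0.8]
gripper_width: 0.999
finger_force: 0.0
```

```bash
python3 -m inch '[[-0.2,0,-0.8,0,0,0],[0,0,0,0,0,0]]'; python3 -m inch '[[0,0,0,0,0,0],[0,0,0,0,0,0],[0,0,0,0,0,0],[0,0,0,0,0,0],[0,0,0,0,0,0],[0,0,0,0,0,0]]' 0 40
```

```text
t: 2.85
position: [0.5329, 0.1258, 0.0244]
ee_rot: [-2.372, 2.059, -0.0]
ft_force: [-0.7, -0.2, 0.2]
gripper_width: 0.996
finger_force: 0.0
t: 3.45
position: [0.5338, 0.1261, 0.0243]
ee_rot: [-2.371, 2.059, -0.001]
ft_force: [1.4, -0.5, 0.6]
gripper_width: 0.147
finger_force: 39.6
```

```bash
python3 -m inch '[[0.14,-0.99,0,0,0,0],[0.28,-1.98,0,0,0,0],[0.28,-1.98,0,0,0,0],[0.28,-1.98,0,0,0,0],[0,0,0,0,0,0]]'; python3 -m inch '[[0.28,-1.98,0,0,0,0],[0.28,-1.98,0,0,0,0],[0.28,-1.98,0,0,0,0],[0.14,-0.99,0,0,0,0],[0,0,0,0,0,0],[0,0,0,0,0,0]]'
```

```text
t: 3.95
position: [0.5432, 0.0546, 0.0243]
ee_rot: [2.371, -2.061, 0.001]
ft_force: [1.7, -5.4, 3.4]
gripper_width: 0.154
finger_force: 39.8
t: 4.55
position: [0.553, -0.0134, 0.0243]
ee_rot: [2.373, -2.058, 0.002]
ft_force: [2.1, -6.3, 3.6]
gripper_width: 0.158
finger_force: 39.9
```

```bash
python3 -m inch '[[0,0,0,0,0,0],[0,0,0,0,0,0],[0,0,0,0,0,0],[0,0,0,0,0,0],[0,0,2,0,0,0],[0,0,4,0,0,0],[0,0,5,0,0,0],[0,0,2,0,0,0]]' 8.5 40; python3 -m inch '[[0,0,0,0,0,0],[0,0,0,0,0,0]]'; python3 - <<'E'
from rig import env, vision
from h import *
c=vision.calibration('wrist'); im,d=vision.camera('wrist')
np.savez('w2.npz',im=im,d=d,**c); cv2.imwrite('pics/w2.png',im[...,::-1])
c=vision.calibration('top'); im,d=vision.camera('top')
np.savez('top1.npz',im=im,d=d,**c); cv2.imwrite('pics/top1.png',im[...,::-1])
E
```

```text
t: 5.35
position: [0.5549, -0.0123, 0.1588]
ee_rot: [-2.37, 2.054, -0.008]
ft_force: [0.6, 0.8, 0.1]
gripper_width: 0.996
finger_force: 0.0
t: 5.55
position: [0.5521, -0.0126, 0.1537]
ee_rot: [-2.372, 2.059, 0.001]
ft_force: [-0.1, 0.3, -0.1]
gripper_width: 0.994
finger_force: 0.0
```

View pics/w2.png

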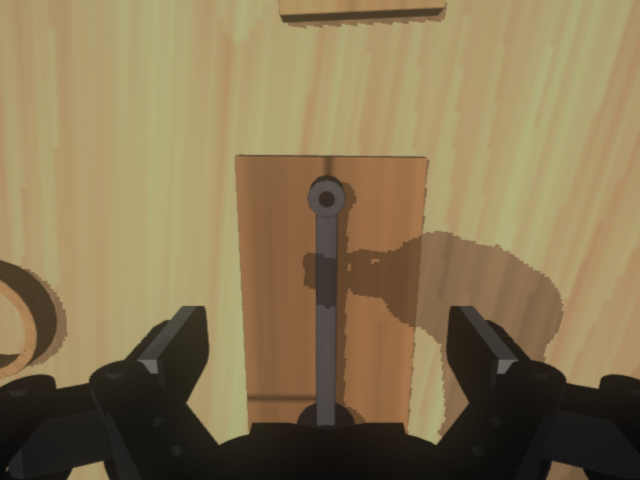

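View pics/top1.png

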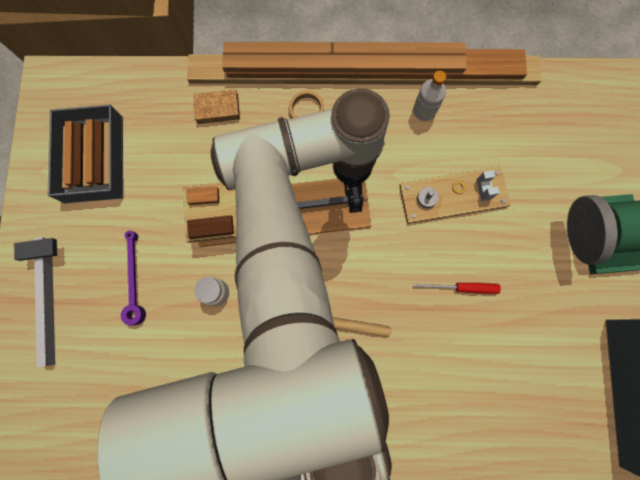

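In the wrist view the eye is at (326,199) and the bar ends at the hub, around (326,415). The top view shows the arm over the hub and the bystanders in place. I'll move back over the balance point and look again.

```bash
cat > m.py <<'E'
import sys
from h import *
def run(f,eye,v0,v1):
    w=load(f); hsv=cv2.cvtColor(w['im'],cv2.COLOR_RGB2HSV)
    m=box((hsv[...,1]<90)&(hsv[...,2]<140),295,350,v0,v1)
    rows=[(np.nonzero(m[v])[0].mean(),v) for v in range(v0,v1) if m[v].sum()>5]
    B=plane(w,rows,.040)[:,:2]; vx,vy,x0,y0=cv2.fitLine(B.astype(np.float32),cv2.DIST_HUBER,0,.01,.01).ravel()
    if vy>0: vx,vy=-vx,-vy
    e=plane(w,[eye],.047)[0,:2]; u=np.array([vx,vy])
    print('bar',np.degrees(np.arctan2(vy,vx)),'eye',e,'hub',e-.19*u,'balance',e-.13*u,'bar x at balance y',x0+((e-.13*u)[1]-y0)*vx/vy)
E
python3 -c "
from m import *
run('w2.npz',(326,199),225,395)"
python3 -m inch '[[0,2,0,0,0,0],[0,4,0,0,0,0],[0,4,0,0,0,0],[0,1,0,0,0,0],[0,0,0,0,0,0]]'
python3 - <<'E'
from rig import env, vision
from h import *
print(env.state()['position'])
c=vision.calibration('wrist'); im,d=vision.camera('wrist')
np.savez('w3.npz',im=im,d=d,**c); cv2.imwrite('pics/w3.png',im[...,::-1])
c=vision.calibration('scene'); im,d=vision.camera('scene')
np.savez('scene1.npz',im=im,d=d,**c); cv2.imwrite('pics/scene1.png',im[...,::-1])
E
```

```text
bar -82.1285 eye [ 0.55573059 -0.04145027] hub [0.52970977 0.1467595 ] balance [0.53792687 0.08732483] bar x at balance y 0.5378632573244434
t: 6.15
position: [0.5519, 0.0983, 0.1523]
ee_rot: [2.373, -2.054, -0.002]
ft_force: [-0.7, 0.2, -0.7]
gripper_width: 0.993
finger_force: 0.0
[0.55194358 0.09828346 0.15231745]
```

View pics/w3.png

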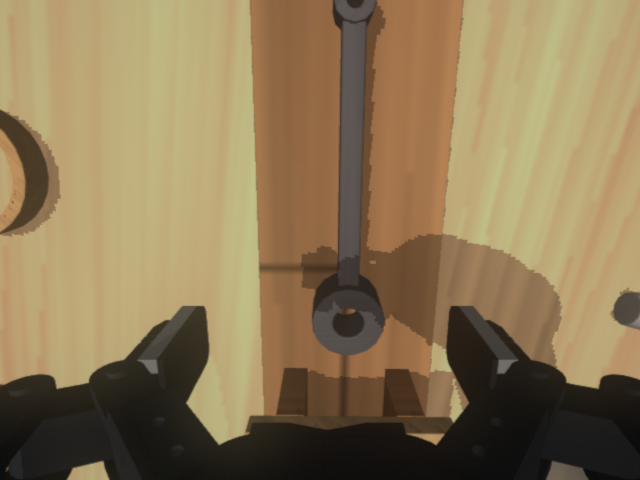

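View pics/scene1.png

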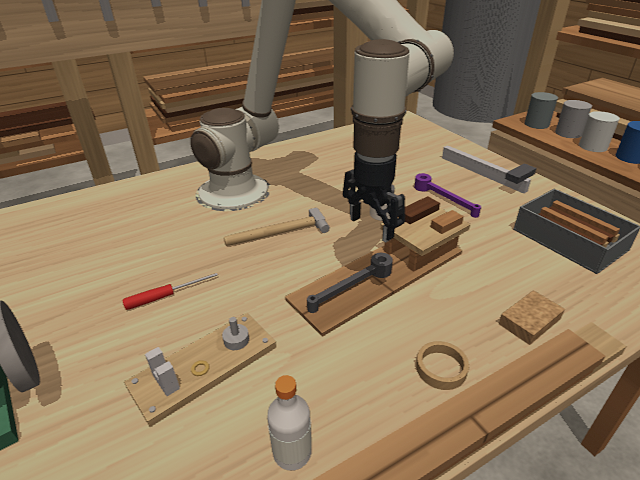

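The wrist view shows the hub's top at (348,320) and the eye at (354,6), and the scene view shows the hub clear of the shelf at (381,265).

```bash
python3 -c "
from m import *
run('w3.npz',(354,7),40,265)
w=load('w3.npz'); h=plane(w,[[348,321]],.048)[0]; e=plane(w,[[354,7]],.047)[0]; print('hub',h,'eye',e,np.linalg.norm(h[:2]-e[:2]))
print('shelf edge', plane(w,[[247,418],[452,418]],.082))
s=load('scene1.npz'); print('scene hub',plane(s,[[381,261]],.048),'eye',plane(s,[[313,301]],.047), 'pin', plane(s,[[233,320]],.075))"
```

```text
bar -81.504974 eye [ 0.5554537  -0.03431636] hub [0.52738623 0.15359908] balance [0.53624965 0.09425737] bar x at balance y 0.5405018809317546
hub [0.53001741 0.14541742 0.048     ] eye [ 0.5554537  -0.03431636  0.047     ] 0.18152476022021088
shelf edge [[0.58395924 0.20007802 0.082     ]
 [0.46309954 0.18277864 0.082     ]]
scene hub [[0.53862176 0.14208833 0.048     ]] eye [[ 0.57043856 -0.04481911  0.047     ]] pin [[ 0.56511983 -0.20501981  0.075     ]]
```

```bash
python3 -m inch '[[-1.4,-1.2,-2,0,0,0],[0,0,-4,0,0,0],[0,0,-4,0,0,0],[0,0,-1.8,0,0,0],[0,0,0,0,0,0],[0,0,0,0,0,0]]'
```

```text
t: 6.85
position: [0.5391, 0.0842, 0.0362]
ee_rot: [2.372, -2.06, 0.0]
ft_force: [-0.0, -0.1, -0.2]
gripper_width: 0.997
finger_force: 0.0
```

```bash
python3 -m inch '[[-0.1,0.1,-1.1,0,0,0],[0,0,0,0,0,0]]'; python3 -m inch '[[0,0,0,0,0,0],[0,0,0,0,0,0],[0,0,0,0,0,0],[0,0,0,0,0,0],[0,0,0,0,0,0],[0,0,0,0,0,0]]' 0 80;  python3 -m inch '[[0,0,0.5,0,0,0],[0,0,1,0,0,0],[0,0,2,0,0,0],[0,0,2,0,0,0],[0,0,2,0,0,0],[0,0,0,0,0,0],[0,0,0,0,0,0],[0,0,0,0,0,0]]'
```

```text
t: 7.05
position: [0.5373, 0.0859, 0.0248]
ee_rot: [2.372, -2.06, -0.001]
ft_force: [-0.2, -0.7, -0.5]
gripper_width: 0.997
finger_force: 0.0
t: 7.65
position: [0.5383, 0.0865, 0.0256]
ee_rot: [-2.372, 2.058, -0.001]
ft_force: [-0.4, 0.4, 3.5]
gripper_width: 0.151
finger_force: 79.4
t: 8.45
position: [0.5362, 0.0857, 0.0984]
ee_rot: [2.37, -2.058, -0.003]
ft_force: [-0.5, -1.1, -5.9]
gripper_width: 0.145
finger_force: 78.5
```

```bash
python3 -m inch '[[0,0,2,0,0,0],[0,0,2,0,0,0],[0.1,-1.5,0.2,0,0,0],[0.3,-3,0,0,0,0.5],[0.4,-4,0,0,0,0.5],[0.4,-4,0,0,0,0.5],[0.4,-4,0,0,0,0.5],[0.4,-4,0,0,0,0.5]]'; python3 -m inch '[[0.4,-4,0,0,0,0],[0.4,-4,0,0,0,0],[0.3,-3,0,0,0,0],[0.2,-2,0,0,0,0],[0.1,-1.2,0,0,0,0],[0,0,0,0,0,0],[0,0,0,0,0,0],[0,0,0,0,0,0]]'; python3 - <<'E'
from rig import env, vision
from h import *
print(env.state()['position'])
for n in('scene','top','wrist'):
    c=vision.calibration(n); im,d=vision.camera(n)
    np.savez(n+'2.npz',im=im,d=d,**c); cv2.imwrite(f'pics/{n}2.png',im[...,::-1])
S=cv2.imread('pics/scene2.png')[230:430,90:330]; T=cv2.imread('pics/top2.png')[130:250,370:530]; 
W=cv2.resize(cv2.imread('pics/wrist2.png'),(400,300))
f=lambda a:cv2.resize(a,(400,300),interpolation=cv2.INTER_CUBIC)
cv2.imwrite('pics/m2.png',np.vstack([np.hstack([f(S),f(T)]),np.hstack([W,W*0])]))
E
```

```text
t: 9.25
position: [0.5561, -0.1209, 0.1398]
ee_rot: [2.415, -2.006, -0.005]
ft_force: [0.4, 0.2, -5.6]
gripper_width: 0.143
finger_force: 78.7
t: 10.05
position: [0.5713, -0.2599, 0.1414]
ee_rot: [2.418, -2.005, -0.002]
ft_force: [0.0, 0.3, -5.6]
gripper_width: 0.147
finger_force: 78.7
[ 0.57125817 -0.2598936   0.14142558]
```

View pics/m2.png

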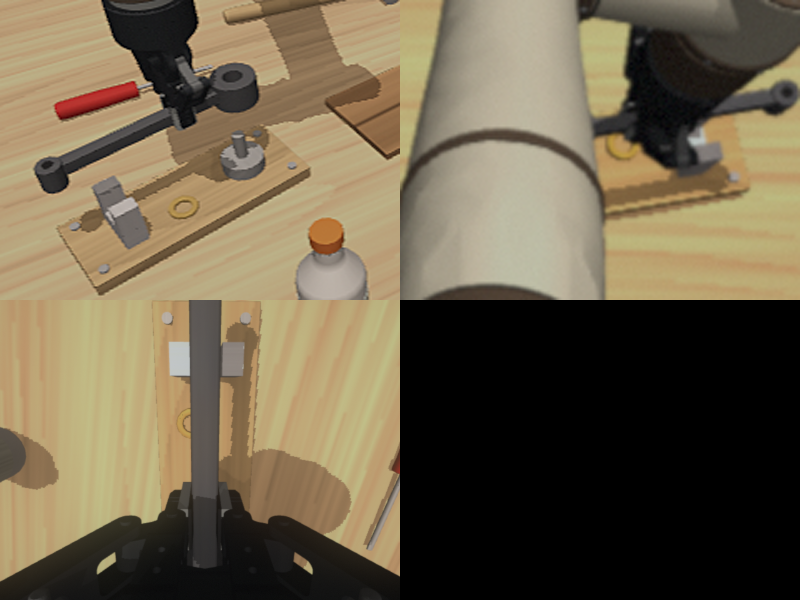

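The montage shows the lever held level, hub top in the scene view near (229,281), pin tip near (233,322) and eye at (121,345). In the wrist view the bar lies over the fork.

```bash
python3 - <<'E'
from h import *
s=load('scene2.npz'); P=cloud(s,s['d']); z=P[...,2]
def top(n,x0,x1,y0,y1,lo,hi,zp):
    m=box((z>lo)&(z<hi),x0,x1,y0,y1).astype(np.uint8)
    nn,lab,st,_=cv2.connectedComponentsWithStats(m); m=lab==1+st[1:,4].argmax()
    cn,_=cv2.findContours(m.astype(np.uint8),0,1); cn=max(cn,key=len)
    h=plane(s,cn[:,0],zp)[:,:2].astype(np.float32)
    (c,r)=cv2.minEnclosingCircle(h); print(n,m.sum(),'z',np.median(P[m][:,2]),'circle',c,r,'pts',np.nanmean(P[m],0))
    return np.array(c)
top('hub',212,250,266,300,.157,.175,.164)
top('eye',108,135,328,360,.157,.175,.163)
top('pin',222,244,310,332,.068,.085,.075)
top('boss',205,260,318,352,.033,.046,.038)
print(plane(s,[[229.2,281.3]],.164),plane(s,[[121.2,345.3]],.163),plane(s,[[233.4,323.3]],.075))
w=load('wrist2.npz'); P=cloud(w,w['d']);z=P[...,2]
m=box((z>.06)&(z<.085),250,400,50,150); print('fork wrist',np.nanmean(P[m],0),P[m][:,:2].min(0),P[m][:,:2].max(0))
m=box((z>.13)&(z<.18),290,370,5,150); Q=P[m]; print('bar wrist',Q.mean(0),np.degrees(np.arctan2(*cv2.fitLine(Q[:,:2].astype(np.float32),cv2.DIST_L2,0,.01,.01).ravel()[1::-1])))
hsv=cv2.cvtColor(w['im'],cv2.COLOR_RGB2HSV)
E
```

```text
hub 420 z 0.16291234419768758 circle (0.5649558305740356, -0.19938045740127563) 0.026264654472470284 pts [ 0.56402629 -0.1985852   0.16254186]
eye 105 z 0.15784714964631874 circle (0.6024059653282166, -0.384109228849411) 0.011882754042744637 pts [ 0.59660842 -0.38478446  0.15785909]
pin 51 z 0.0738290180893012 circle (0.5661896467208862, -0.20546147227287292) 0.010011150501668453 pts [ 0.56387507 -0.20486474  0.07320217]
boss 373 z 0.03737719016787766 circle (0.5650408267974854, -0.2051931917667389) 0.025869738310575485 pts [ 0.56667926 -0.2057945   0.03743205]
[[ 0.56427108 -0.19915481  0.164     ]] [[ 0.61483096 -0.382515    0.163     ]] [[ 0.57305391 -0.20730258  0.075     ]]
fork wrist [ 0.58447542 -0.34389138  0.07375184] [ 0.55545145 -0.36014462] [ 0.6143931  -0.32681194]
bar wrist [ 0.58560079 -0.34114709  0.15512485] -79.39463
```

```bash
python3 -m inch '[[0.1,-0.3,-0.3,0,0,0],[0,-0.3,-0.4,0,0,0],[0,0,-0.3,0,0,0],[0,0,0,0,0,0],[0,0,0,0,0,0],[0,0,0,0,0,0],[0,0,0,0,0,0],[0,0,0,0,0,0]]'; python3 - <<'E'
from rig import env, vision
from h import *
print(env.state()['position'],env.state()['joint_velocities'].round(3))
s=dict(vision.calibration('scene')); im,d=vision.camera('scene'); P=cloud(s,d); z=P[...,2]
w=dict(vision.calibration('wrist')); im2,d2=vision.camera('wrist')
def top(n,x0,x1,y0,y1,lo,hi):
    m=box((z>lo)&(z<hi),x0,x1,y0,y1).astype(np.uint8)
    nn,lab,st,_=cv2.connectedComponentsWithStats(m); m=lab==1+st[1:,4].argmax()
    zz=P[m][:,2]; zt=np.percentile(zz,70) 
    m2=m&(z>zt-.006); zt=np.median(P[m2][:,2])
    cn,_=cv2.findContours(m2.astype(np.uint8),0,1); cn=max(cn,key=len)
    (c,r)=cv2.minEnclosingCircle(plane(s,cn[:,0],zt)[:,:2].astype(np.float32)); print(n,m2.sum(),'ztop',zt,c,r)
    return np.array(c)
h=top('hub',212,250,268,306,.145,.175); e=top('eye',106,135,330,365,.135,.175); p=top('boss',205,260,318,352,.033,.046)
print('hub-boss',h-p,'hub-eye',np.linalg.norm(h-e))
Q=cloud(w,d2); zz=Q[...,2]; m=box((zz>.12)&(zz<.18),290,370,5,250)&True; B=Q[m]
y=B[:,1]; print('bar z slope deg',np.degrees(np.arctan(np.polyfit(y,B[:,2],1)[0])),y.min(),y.max(),B[:,2].mean())
E
```

```text
t: 11.0
position: [0.5727, -0.2668, 0.1321]
ee_rot: [-2.417, 2.007, -0.0]
ft_force: [-0.5, 0.8, -6.0]
gripper_width: 0.143
finger_force: 78.7
[ 0.57269693 -0.2668111   0.13213791] [ 0.001  0.     0.002  0.002 -0.    -0.   ]
hub 426 ztop 0.1536666796741175 (0.5666903257369995, -0.20645935833454132) 0.02771136164665222
eye 301 ztop 0.14689302929544668 (0.5981954336166382, -0.38155606389045715) 0.02174699492752552
boss 371 ztop 0.03747872462976065 (0.5634244680404663, -0.20580311119556427) 0.025620171800255775
hub-boss [ 0.00326586 -0.00065625] hub-eye 0.1779084824257763
bar z slope deg -0.0866477890230273 -0.36744718934588344 -0.2977835394640312 0.14533679339983266
```

```bash
python3 -c "
from rig import workorder
print(workorder.sign_off())"
```

```text
the job is handed in; nothing more can be done
None
```

I slid the lever clear of the shelf and lifted it at its balance point. I handed the job in with it held level about 43 mm above the pin tip, the bore within about 4 mm of the pin's axis and the bar over the fork; the sign-off returned no verdict.

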